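# Lids back on the studio pots

### The arm

A 6-joint arm with a two-finger parallel gripper is mounted at the origin on the work surface. World frame = base frame: x ahead of the robot, y to its left, z up, the work surface at z = 0. Lengths are in m, angles in rad, forces in N, time in s.
With the tool pointing down it reaches from about 0.35 to 0.975 m from the base axis. Payload 4.9 kg.
Tool frame: the origin (TCP) lies midway between the tips of the shut fingers; the grasp point (between the pads) lies 19 mm behind it; z points along the fingers, y is the line along which they close (so a half turn about z gives the same grasp; the last joint's range is limited). The gripper opens to 85 mm and grips with 20 to 120 N. Pads are 22 mm wide; open, the fingers measure 114 mm over their backs; the gripper's body (76 mm by 85 mm) begins 54 mm behind the grasp point. The pads swing forward as they close: fully open they stand 13 mm farther back than shut.
Start: joints at [-1.228, 0.053, 1.613, -0, 1.476, -0.119], TCP at [0.278, -0.56, 0.231] pointing down, gripper open.
Joint ranges: [-3.01, 3.01], [-1.01, 2.22], [0.06, 2.58], [-1.02, 4.17], [0.09, 2.62], [-3.14, 3.14]. Speed limits (rad/s): [2.57, 2.57, 3.14, 3.14, 3.14, 3.14].

### API

Orientations are given as a rotation vector (axis times angle).
In Python, from station import ctrl gives the robot as it stands.
- The arm moves only by the tool step_arm, never from a script. Its argument "targets" is a list of rows, each an object with "travel": the shift along the world's x, y, z as a fraction of full scale, a list of three; "angular": the turn, a rotation vector about the world's x, y, z as a fraction of full scale, a list of three; "gripper": the opening, from 0 (shut) to 1 (fully open). In form: [{"travel": [x, y, z], "angular": [rx, ry, rz], "gripper": gripper}, ...]. A call has 1 to 10 rows; each row is the pose to reach, as a shift and turn from the pose commanded when the call began; what a row does not reach only later rows make up. Full scale, the value 1, is 0.6 m for a shift and pi/4 rad for a turn. A row lasts 1/10 s, in which the tool goes at most 50 mm and 8.59 degrees, less where a joint would pass 70% of its speed; a pose out of reach is approached as far as the arm can. A call with a number of a shift or a turn outside -1 to 1 is refused whole. A call with a gripper value outside its range is refused whole. The fingers move at their own pace and stop on an object; "squeeze" is the grip in N (left out, the last holds). Time passes only in rows, so rows that repeat a pose let the fingers close. It gives the time, the measured TCP pose, the force, the opening and the grip force at its end, in the units of the state.
- ctrl.get_obs(): the state, without advancing time (a new reading comes with each control period).
- ctrl.get_image(name): name is "side" or "top"; returns a dict with "img" (384x512x3 uint8, red, green, blue), "fx", "fy", "cx", "cy" (pixels), "rvec" (rotation vector, rad) and "tvec" (3), from world to camera coordinates, as OpenCV has them. Camera axes: x right, y down, z forward; pixel columns grow to the right and rows downward; lengths in m; the calibration is good to about 2 mm. A picture is of the moment at which its call begins. There is no depth.
- ctrl.finish_job(): hands the job in; it is judged then, once.
The state is a dict: "t": time; "q": joint angles; "dq": joint speeds; "effort": joint torques, N m; "tool_pos": TCP position; "tool_rot": TCP orientation; "contact_force": force on the tool from outside, world axes, zero at the start; "wrist_torque": the same for the moment, N m; "opening": finger opening in m; "grip_force": force on a finger pad.
Only numpy, scipy, OpenCV 4.12 (cv2) and the standard library are available. Lean on these libraries where they do the work, as an engineer would, in place of code of your own. Each camera call takes 0.05 s, during which the arm holds its last target. There are 200 camera calls.

### The job

Close up the drawing table for the night: put each of the four loose wooden lids on the pot it was made for, so that it sits fully home and flat on the rim, set down and not dropped. Leave the pots standing where they are, and do not disturb the pencil pot or the metal tray.

Things in the scene. Friction and masses are not known exactly. Their poses are not given: they have to be found in the camera images.
- lid_big_round: Big round wooden lid: board 104 mm across, plug 84 mm at its top, with a round wooden handle 24 mm across in the middle. Along z from its origin: plug 0-10 mm, board 10-18, handle 18-44. Plug's top is 3 mm a side smaller than its pot's mouth, its bottom 7.5. Lies handle up on the table. Origin: centre of the plug's underside; any yaw is alike. About 80 g.
- lid_small_round: Small round wooden lid: board 70 mm across, plug 50 mm at its top, with a round wooden handle 24 mm across in the middle. Along z from its origin: plug 0-10 mm, board 10-18, handle 18-44. Plug's top is 3 mm a side smaller than its pot's mouth, its bottom 7.5. Lies handle up on the table. Origin: centre of the plug's underside; any yaw is alike. About 40 g.
- lid_square: Square wooden lid: board 84 x 84 mm, plug 64 x 64 mm at its top, with a square block handle 24 x 24 mm in the middle. Along z from its origin: plug 0-10 mm, board 10-18, handle 18-44. Plug's top is 3 mm a side smaller than its pot's mouth, its bottom 7.5. Lies handle up on the table. Origin: centre of the plug's underside; x and y along its sides and the handle's sides. About 65 g.
- lid_oblong: Oblong wooden lid: board 120 (x) x 66 mm (y), plug 100 x 46 mm at its top, with a bar handle 44 mm (x) x 18 mm (y) in the middle. Along z from its origin: plug 0-10 mm, board 10-18, handle 18-44. Plug's top is 3 mm a side smaller than its pot's mouth, its bottom 7.5. Lies handle up on the table. Origin: centre of the plug's underside; x along its long side and the handle's. About 70 g.
- pot_big_round: Big round grey stoneware pot of crayon stubs, 100 mm across, 75 mm high, mouth 90 mm. Walls 5 mm, open top, contents deep inside; loose. A seated lid's board lies on the rim, its origin 10 mm below the rim. Origin: centre of the underside; any yaw is alike. About 0.5 kg.
- pot_small_round: Small round grey stoneware pot of beads, 66 mm across, 60 mm high, mouth 56 mm. Walls 5 mm, open top, contents deep inside; loose. A seated lid's board lies on the rim, its origin 10 mm below the rim. Origin: centre of the underside; any yaw is alike. About 0.3 kg.
- pot_square: Square grey stoneware pot of erasers, 80 x 80 mm, 70 mm high, mouth 70 x 70 mm. Walls 5 mm, open top, contents deep inside; loose. A seated lid's board lies on the rim, its origin 10 mm below the rim. Origin: centre of the underside; x and y along its sides. About 0.45 kg.
- pot_oblong: Oblong grey stoneware pot of chalks, 116 (x) x 62 mm (y), 55 mm high, mouth 106 x 52 mm. Walls 5 mm, open top, contents deep inside; loose. A seated lid's board lies on the rim, its origin 10 mm below the rim. Origin: centre of the underside; x along its long side. About 0.45 kg.
- pencil_pot: Bystander: light grey pot, 90 mm across and 95 mm high, full of coloured pencils that stand up to about 185 mm, beyond the pots at the robot's right. Loose. Origin: centre of its underside.
- metal_tray: Bystander: low open metal tray 90 (x) x 150 (y) x 30 mm with erasers and crayons in it, beyond the pots. Loose. Origin: centre of its underside.
Things that resemble listed ones, but are neither listed nor needed, are in the scene too. What is shaped like the lid_big_round but red is not meant.

How it is judged:
At the end, for the whole second after the job is handed in: Each lid is seated on its own pot: plug in the mouth, board down on the rim (2.5 mm low to 3.5 mm high), centred within 8 mm, level within 0.06 rad; each pot stands upright on the table within 35 mm of where it began; all is released and at rest (horizontal distance between lid_big_round and pot_big_round below 0.008 m and z of lid_big_round in the frame of pot_big_round between 0.0625 and 0.0685 m and angle between each of lid_big_round, pot_big_round, lid_small_round, pot_small_round, lid_square, pot_square, lid_oblong, pot_oblong's own z axis and vertical below 0.06 rad and height (world z) of each of pot_big_round, pot_small_round, pot_square, pot_oblong below 0.006 m and distance of each of pot_big_round, pot_small_round, pot_square, pot_oblong from where it was at the start of the episode below 0.035 m and linear speed of each of lid_big_round, pot_big_round, lid_small_round, pot_small_round, lid_square, pot_square, lid_oblong, pot_oblong below 0.02 m/s and angular speed of each of lid_big_round, lid_small_round, lid_square, lid_oblong below 0.2 rad/s and horizontal distance between lid_small_round and pot_small_round below 0.008 m and z of lid_small_round in the frame of pot_small_round between 0.0475 and 0.0535 m and horizontal distance between lid_square and pot_square below 0.008 m and z of lid_square in the frame of pot_square between 0.0575 and 0.0635 m and horizontal distance between lid_oblong and pot_oblong below 0.008 m and z of lid_oblong in the frame of pot_oblong between 0.0425 and 0.0485 m); the robot touches nothing.
It fails at once if the pencil pot is shoved more than 25 mm or knocked over (distance of pencil_pot from where it was at the start of the episode above 0.025 m or angle between pencil_pot's own z axis and vertical above 0.3 rad).
It fails at once if the metal tray is shoved more than 25 mm or knocked over (distance of metal_tray from where it was at the start of the episode above 0.025 m or angle between metal_tray's own z axis and vertical above 0.3 rad).
It fails at once if a pot is tipped by more than 25 degrees (angle between any of pot_big_round, pot_small_round, pot_square, pot_oblong's own z axis and vertical above 0.44 rad).
It fails at once if a lid is dropped or flung: faster than 0.6 m/s while out of the fingers, as after a fall of about 20 mm ((contact force between the fingers and lid_big_round below 0.02 N and linear speed of lid_big_round above 0.6 m/s) or (contact force between the fingers and lid_small_round below 0.02 N and linear speed of lid_small_round above 0.6 m/s) or (contact force between the fingers and lid_square below 0.02 N and linear speed of lid_square above 0.6 m/s) or (contact force between the fingers and lid_oblong below 0.02 N and linear speed of lid_oblong above 0.6 m/s)).
It also fails if it takes over 99 s, if anything falls off the work surface, if the arm or the gripper's body presses on something with over 40 N, if the wrist force passes 120 N, or if a joint passes its speed limit or range.

## Working session

There is one attempt and no reset: what is moved stays moved. The work goes in short steps, Python scripts to look and compute and a tool call to move; the robot and the scene stay as the last step left them, time stands still between calls to the robot, and variables do not carry over. Pictures are saved under pics/ and viewed, at most 14 in all, crops included, and the job is handed in when it is done.

Besides the shell and the picture viewer there is one more tool, called after "Call:" in YAML: its name, and indented under it one key for each argument. step_arm: Moves the arm, as the interface text tells. Its arguments: {"type":"object","properties":{"targets":{"type":"array"},"squeeze":{"type":"number"}},"required":["targets"]}

```bash
mkdir -p pics
python3 - <<'E'
from station import ctrl
import cv2,numpy as np
for n in("top","side"):
    d=ctrl.get_image(n); cv2.imwrite(f"pics/{n}0.png",cv2.resize(d["img"][:,:,::-1],(800,600),interpolation=cv2.INTER_CUBIC)); cv2.imwrite(f"pics/{n}0raw.png",d["img"][:,:,::-1])
    print(n,d["fx"],d["fy"],d["cx"],d["cy"],d["rvec"],d["tvec"])
print(ctrl.get_obs())
E
```

```text
top 357.3580925309361 357.3580925309361 254.77795350355362 194.91697748720634 [ 2.10859229 -2.16526817  0.18697265] [-0.00802851  0.60650948  0.79395549]
side 415.2633838148154 415.2633838148154 262.5103498353084 187.55727881321425 [ 0.39074727 -2.81616586  1.06474272] [0.5716768  0.14000699 1.17141311]
{'t': 0.1, 'q': array([-1.22800587e+00,  5.32746121e-02,  1.61419351e+00,  1.81980495e-05,
        1.47597032e+00, -1.18990993e-01]), 'dq': array([-0.00056217, -0.00325506, -0.00308482,  0.00093237, -0.00176466,
        0.00049293]), 'effort': array([-1.42670388e-04, -3.94907463e+01, -3.71362066e+01, -1.31678539e-04,
        3.96042349e-03, -2.08958141e-05]), 'tool_pos': array([ 0.27828172, -0.55899172,  0.23017401]), 'tool_rot': array([-3.05643711e+00, -7.18513953e-01,  2.95310785e-04]), 'contact_force': array([0.55211294, 0.5791437 , 0.63918888]), 'wrist_torque': array([0.0172749 , 0.02957766, 0.02825138]), 'grip_force': 0.0, 'opening': 0.08528951502914059}
```

View pics/top0.png

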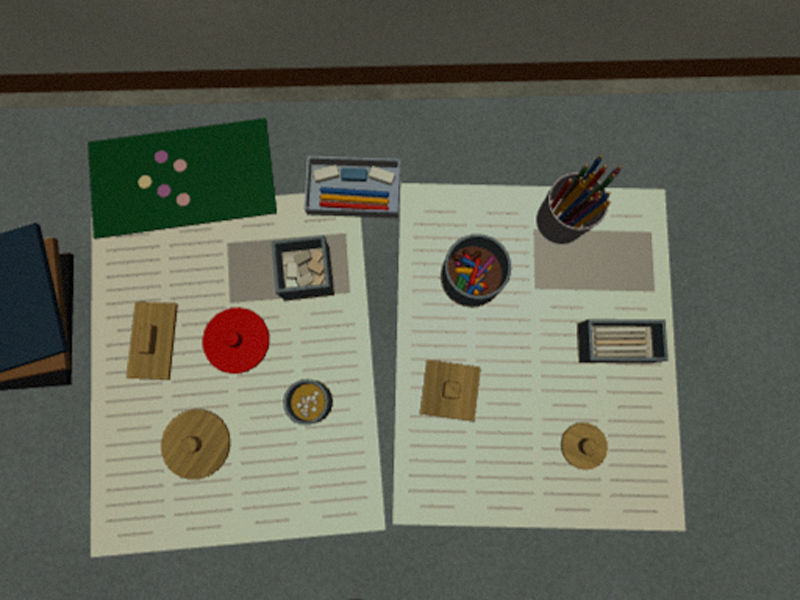

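View pics/side0.png

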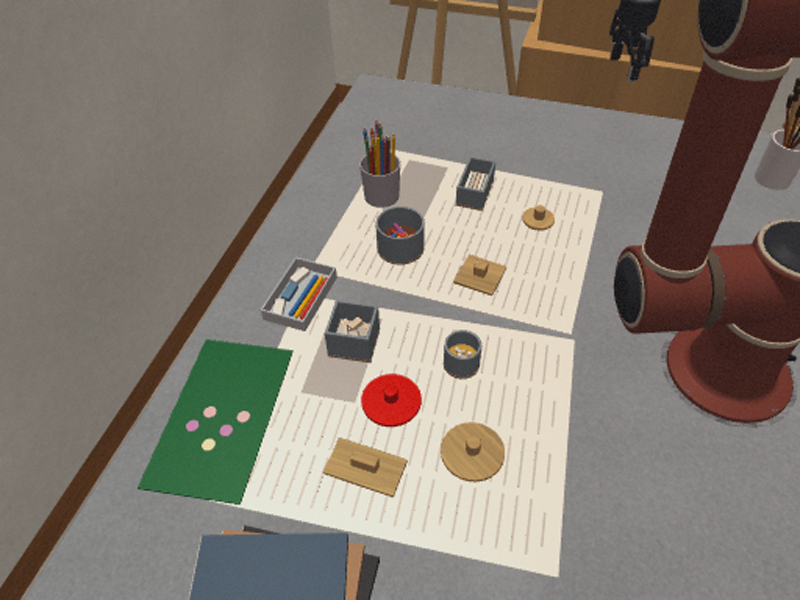

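The top picture (800x600 px) shows these wooden lids: oblong (152,340), big round (196,443), square (450,390) and small round (584,446). The red disc at (236,340) is the decoy. The pots are square (303,268), small round (308,402), big round (477,270) and oblong (622,342). The tray is at (352,187) and the pencil pot at (573,208). What could be mistaken: the red lid (236,340) for the big lid, and the pencil pot (573,208) for the big pot. Next I'll fit silhouettes in both views and check them in one overlay.

```bash
cat > h.py <<'E'
import cv2,numpy as np
from scipy.optimize import minimize
from scipy.spatial.transform import Rotation as R
CAL={"top":(357.358,254.778,194.917,[2.10859229,-2.16526817,0.18697265],[-0.00802851,0.60650948,0.79395549]),
"side":(415.263,262.510,187.557,[0.39074727,-2.81616586,1.06474272],[0.5716768,0.14000699,1.17141311])}
def proj(n,P):
    f,cx,cy,r,t=CAL[n]
    return cv2.projectPoints(np.asarray(P,float).reshape(-1,1,3),np.array(r),np.array(t),np.array([[f,0,cx],[0,f,cy],[0,0,1.]]),None)[0][:,0]
def unproj(n,u,v,z):
    f,cx,cy,r,t=CAL[n]; M=cv2.Rodrigues(np.array(r))[0]; c=-M.T@np.array(t)
    d=M.T@np.array([(u-cx)/f,(v-cy)/f,1]); return c+d*(z-c[2])/d[2]
def outline(s,z,x,y,yaw):
    a=np.linspace(0,2*np.pi,48,endpoint=False)
    q=np.c_[np.cos(a),np.sin(a)]*s[0]/2 if len(s)==1 else np.array([[1,1],[-1,1],[-1,-1],[1,-1]])*np.array(s)/2
    c,k=np.cos(yaw),np.sin(yaw); q=q@np.array([[c,k],[-k,c]])+[x,y]
    return np.c_[q,np.full(len(q),z)]
# name: size, z0, z1, approx centre px in 800x600 top
OBJ={"lid_big":((.104,),.010,.018,196,443),"lid_small":((.07,),.010,.018,584,446),"lid_sq":((.084,.084),.010,.018,450,390),"lid_ob":((.12,.066),.010,.018,152,340),
"pot_big":((.1,),0,.075,477,270),"pot_small":((.066,),0,.06,308,402),"pot_sq":((.08,.08),0,.07,303,268),"pot_ob":((.116,.062),0,.055,622,342)}
def mask(img,lid):
    hsv=cv2.cvtColor(img,cv2.COLOR_BGR2HSV); h,s,v=cv2.split(hsv)
    if lid: return ((h>8)&(h<28)&(s>75)).astype(np.uint8)
    return ((v<95)).astype(np.uint8)
E
cat > fit.py <<'E'
from h import *
ims={n:cv2.imread(f"pics/{n}0raw.png") for n in CAL}
res={}
S=4
for k,(s,z0,z1,u,v) in OBJ.items():
    lid=k[0]=="l"; c=unproj("top",u*.64,v*.64,z1)
    x0=np.array([c[0],c[1],np.pi/2 if k=="lid_ob_" else 0.])
    if k=="lid_ob": x0[2]=0.
    if k=="pot_ob": x0[2]=np.pi/2
    M={}
    for n in CAL:
        m=mask(ims[n],lid)
        roi=np.zeros_like(m); big=tuple(q+.03 for q in s)
        P=np.r_[outline(big,z0,*x0),outline(big,z1,*x0)]
        cv2.fillConvexPoly(roi,cv2.convexHull(proj(n,P).astype(np.int32)),1)
        m&=roi; _,lab,st,_=cv2.connectedComponentsWithStats(m)
        m=(lab==1+np.argmax(st[1:,4])).astype(np.uint8)
        h=cv2.convexHull(cv2.findNonZero(m)); m[:]=0; cv2.fillConvexPoly(m,h,1)
        M[n]=cv2.resize(m,None,fx=S,fy=S,interpolation=cv2.INTER_NEAREST)
    def cost(p,ns=tuple(CAL)):
        r=0
        for n in ns:
            q=proj(n,np.r_[outline(s,z0,*p),outline(s,z1,*p)])
            a=np.zeros_like(M[n]); cv2.fillConvexPoly(a,cv2.convexHull(np.round((q+.5)*S*16-8).astype(np.int32)),1,shift=4)
            r+=1-(a&M[n]).sum()/(a|M[n]).sum()
        return r
    def run(ns):
        best=None
        for y in ((0,) if len(s)==1 else (-.3,0,.3)):
            p=x0+[0,0,y]; sx=np.array([p,p+[.015,0,0],p+[0,.015,0],p+[0,0,.15]])
            o=minimize(cost,p,(ns,),method="Nelder-Mead",options=dict(initial_simplex=sx,xatol=1e-4,fatol=1e-5))
            if best is None or o.fun<best.fun: best=o
        return best
    b=run(("top","side")); t=run(("top",)); sd=run(("side",)); res[k]=b.x
    print(k,b.x.round(4),round(b.fun,3),"top",t.x.round(4),round(t.fun,3),"side",sd.x.round(4),round(sd.fun,3))
np.save("res.npy",res)
def draw(n,x,y,w,h,f):
    im=cv2.resize(ims[n][y:y+h,x:x+w],None,fx=f,fy=f,interpolation=cv2.INTER_CUBIC)
    for k,p in res.items():
        s,z0,z1=OBJ[k][:3]
        for z,c in((z0,(255,0,255)),(z1,(0,255,255))):
            cv2.polylines(im,[np.round((proj(n,outline(s,z,*p))-[x,y]+.5)*f).astype(np.int32)],True,c,1)
    return im
cv2.imwrite("pics/ov_top.png",draw("top",65,130,400,190,2))
cv2.imwrite("pics/ov_side.png",draw("side",190,90,200,240,2.5))
E
python3 fit.py
```

```text
lid_big [0.4077 0.2878 0.2226] 0.073 top [0.4074 0.2888 0.0821] 0.027 side [0.4081 0.2868 0.115 ] 0.033
lid_small [ 0.3883 -0.3015  0.1995] 0.175 top [ 0.3885 -0.3001  0.1114] 0.05 side [ 0.3889 -0.3044  0.1534] 0.075
lid_sq [ 0.4777 -0.1008 -0.1667] 0.084 top [ 0.4774 -0.1003 -0.1736] 0.03 side [ 0.4778 -0.102  -0.1754] 0.043
lid_ob [ 0.5671  0.361  -0.0658] 0.074 top [ 0.5667  0.3617 -0.0601] 0.029 side [ 0.567  0.36  -0.066] 0.03
pot_big [ 0.6577 -0.1429  0.0675] 0.132 top [ 0.6571 -0.1428  0.0527] 0.044 side [ 0.6591 -0.1449  0.0992] 0.084
pot_small [0.4657 0.1136 0.0773] 0.512 top [0.4657 0.1137 0.0519] 0.078 side [0.4655 0.1151 0.0234] 0.431
pot_sq [0.6694 0.1216 0.0854] 0.354 top [0.6693 0.1216 0.0834] 0.028 side [0.6688 0.1234 0.109 ] 0.324
pot_ob [ 0.5432 -0.364   1.5432] 0.117 top [ 0.5427 -0.3641  1.5445] 0.023 side [ 0.5439 -0.3664  1.5446] 0.082
```

View pics/ov_top.png

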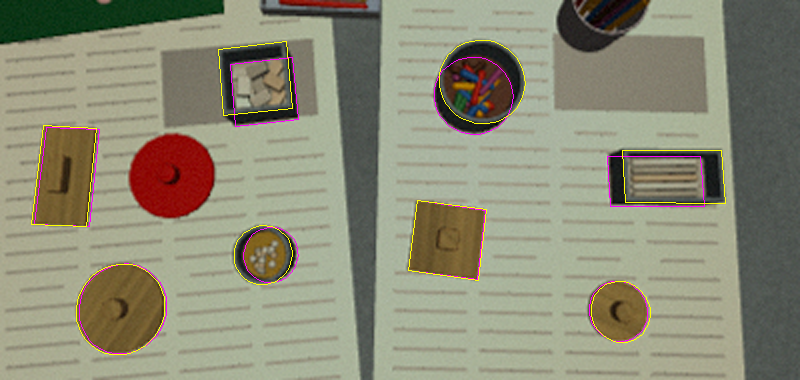

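View pics/ov_side.png

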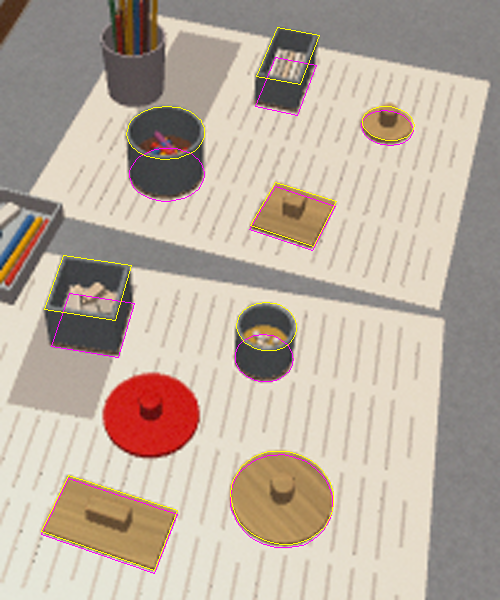

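The overlays match in both views: yellow (rim or board top) and magenta (base) sit on every outline, and the red lid is excluded. The two cameras agree within 1–4 mm. Next, the tool yaw and the clearances.

```bash
cat > go.py <<'E'
import sys
from h import *
from station import ctrl
def st():
    o=ctrl.get_obs(); M=R.from_rotvec(o["tool_rot"]).as_matrix()
    return o,M,np.arctan2(M[1,1],M[0,1])
def go(x,y,z=None,yaw=None,half=True):
    o,M,a=st(); d=(np.array([x,y,o["tool_pos"][2] if z is None else z])-o["tool_pos"])/.6
    print("pos",o["tool_pos"].round(4),"yaw",round(a,3),"t",round(o["t"],1),"open",round(o["opening"],4),"F",o["contact_force"].round(1),"tilt",M[:2,2].round(4),"q",o["q"].round(2))
    if yaw is not None:
        dy=(yaw-a+np.pi/2)%np.pi-np.pi/2; print(" dyaw",round(dy,3),"frac",round(dy/(np.pi/4),4))
    print(" travel",d.round(4))
if __name__=="__main__": go(*map(eval,sys.argv[1:]))
E
python3 - <<'E'
from h import *
for n,u,v,z in(("top",566,230,.0),("top",566,205,.095),("top",352,187,.03)): print(unproj(n,u*.64,v*.64,z).round(3))
for n,u,v,z in(("side",380,160,.095),("side",381,195,0)): print(n,unproj(n,u*.64,v*.64,z).round(3))
E
python3 go.py .3885 -.302 .15 0
```

```text
[ 0.732 -0.304  0.   ]
[ 0.742 -0.276  0.095]
[0.803 0.045 0.03 ]
side [ 0.751 -0.305  0.095]
side [ 0.751 -0.299 -0.   ]
pos [ 0.2783 -0.559   0.2302] yaw -1.109 t 0.1 open 0.0853 F [0.6 0.6 0.6] tilt [-0.0006  0.0017] q [-1.23  0.05  1.61  0.    1.48 -0.12]
 dyaw 1.109 frac 1.412
 travel [ 0.1837  0.4283 -0.1336]
```

Call:
step_arm:
  targets:
    - {"travel": [0.03,0.07,-0.02],"angular": [0,0,0],"gripper": 0.7}
    - {"travel": [0.06,0.14,-0.04],"angular": [0,0,0],"gripper": 0.7}
    - {"travel": [0.09,0.21,-0.06],"angular": [0,0,0],"gripper": 0.7}
    - {"travel": [0.12,0.28,-0.08],"angular": [0,0,0],"gripper": 0.7}
    - {"travel": [0.15,0.35,-0.11],"angular": [0,0,0],"gripper": 0.7}
    - {"travel": [0.17,0.4,-0.13],"angular": [0,0,0],"gripper": 0.7}
    - {"travel": [0.184,0.428,-0.16],"angular": [0,0,0],"gripper": 0.7}
    - {"travel": [0.184,0.428,-0.18],"angular": [0,0,0],"gripper": 0.7}
    - {"travel": [0.184,0.428,-0.18],"angular": [0,0,0],"gripper": 0.7}
    - {"travel": [0.184,0.428,-0.18],"angular": [0,0,0],"gripper": 0.7}
  squeeze: 40

```text
t: 1.1
tool_pos: [0.3886, -0.3035, 0.1234]
tool_rot: [3.058, 0.718, -0.001]
contact_force: [0.2, -0.5, -0.4]
opening: 0.0602
grip_force: 0.0
```

```bash
python3 go.py .3885 -.302 .020 0
python3 - <<'E'
from station import ctrl
import cv2
d=ctrl.get_image("side"); cv2.imwrite("pics/s1.png",cv2.resize(d["img"][80:200,280:440,::-1],None,fx=4,fy=4,interpolation=cv2.INTER_CUBIC))
E
```

```text
pos [ 0.3886 -0.3035  0.1234] yaw -1.11 t 1.1 open 0.0602 F [ 0.2 -0.5 -0.4] tilt [-0.0003 -0.0001] q [-0.81 -0.18  2.02 -0.    1.3   0.3 ]
 dyaw 1.11 frac 1.4132
 travel [-1.000e-04  2.500e-03 -1.723e-01]
```

View pics/s1.png

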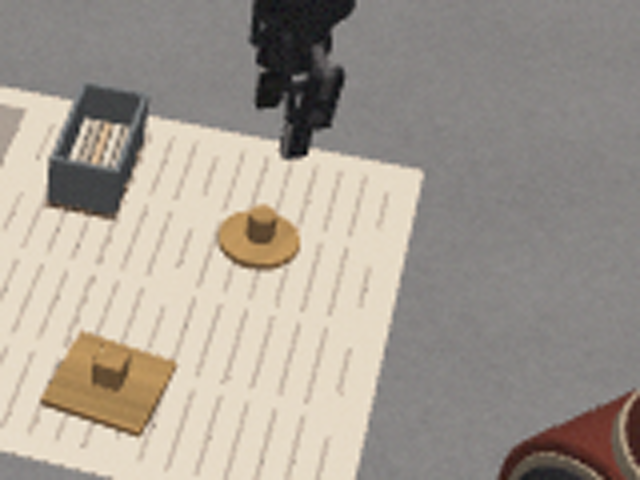

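The open fingers (290,110 in the crop) hang above the small lid (260,240) and line up with its handle, so I'll go down.

Call:
step_arm:
  targets:
    - {"travel": [0,0.002,-0.06],"angular": [0,0,0],"gripper": 0.7}
    - {"travel": [0,0.002,-0.12],"angular": [0,0,0],"gripper": 0.7}
    - {"travel": [0,0.002,-0.155],"angular": [0,0,0],"gripper": 0.7}
    - {"travel": [0,0.002,-0.172],"angular": [0,0,0],"gripper": 0.7}
    - {"travel": [0,0.002,-0.172],"angular": [0,0,0],"gripper": 0.7}
    - {"travel": [0,0.002,-0.172],"angular": [0,0,0],"gripper": 0.2}
    - {"travel": [0,0.002,-0.172],"angular": [0,0,0],"gripper": 0}
    - {"travel": [0,0.002,-0.172],"angular": [0,0,0],"gripper": 0}
    - {"travel": [0,0.002,-0.172],"angular": [0,0,0],"gripper": 0}
    - {"travel": [0,0.002,-0.172],"angular": [0,0,0],"gripper": 0}

```text
t: 2.15
tool_pos: [0.39, -0.3028, 0.0221]
tool_rot: [3.055, 0.718, 0.003]
contact_force: [-0.4, -0.3, 6.9]
opening: 0.0225
grip_force: 39.6
```

```bash
python3 go.py .4657 .1138 .160
```

```text
pos [ 0.39   -0.3028  0.0221] yaw -1.109 t 2.1 open 0.0225 F [-0.4 -0.3  6.9] tilt [ 0.0023 -0.0028] q [-0.81 -0.03  2.07 -0.    1.09  0.3 ]
 travel [0.1261 0.6943 0.2299]
```

Call:
step_arm:
  targets:
    - {"travel": [0,0,0.03],"angular": [0,0,0],"gripper": 0}
    - {"travel": [0,0,0.09],"angular": [0,0,0],"gripper": 0}
    - {"travel": [0.005,0.03,0.16],"angular": [0,0,0],"gripper": 0}
    - {"travel": [0.018,0.1,0.22],"angular": [0,0,0],"gripper": 0}
    - {"travel": [0.03,0.17,0.24],"angular": [0,0,0],"gripper": 0}
    - {"travel": [0.045,0.24,0.24],"angular": [0,0,0],"gripper": 0}
    - {"travel": [0.057,0.31,0.24],"angular": [0,0,0],"gripper": 0}
    - {"travel": [0.07,0.38,0.24],"angular": [0,0,0],"gripper": 0}
    - {"travel": [0.082,0.45,0.24],"angular": [0,0,0],"gripper": 0}
    - {"travel": [0.095,0.52,0.24],"angular": [0,0,0],"gripper": 0}

```text
t: 3.15
tool_pos: [0.4457, 0.0123, 0.1643]
tool_rot: [3.058, 0.719, 0.001]
contact_force: [1.6, -0.4, -0.3]
opening: 0.0224
grip_force: 39.3
```

Call:
step_arm:
  targets:
    - {"travel": [0.012,0.06,0],"angular": [0,0,0],"gripper": 0}
    - {"travel": [0.022,0.11,-0.02],"angular": [0,0,0],"gripper": 0}
    - {"travel": [0.03,0.15,-0.05],"angular": [0,0,0],"gripper": 0}
    - {"travel": [0.033,0.174,-0.08],"angular": [0,0,0],"gripper": 0}
    - {"travel": [0.033,0.174,-0.09],"angular": [0,0,0],"gripper": 0}
    - {"travel": [0.033,0.174,-0.09],"angular": [0,0,0],"gripper": 0}
    - {"travel": [0.033,0.174,-0.09],"angular": [0,0,0],"gripper": 0}

```text
t: 3.85
tool_pos: [0.4659, 0.1143, 0.1107]
tool_rot: [3.058, 0.718, 0.001]
contact_force: [-0.3, -0.4, 0.0]
opening: 0.0224
grip_force: 39.4
```

```bash
python3 go.py .4657 .1138 .072;  python3 - <<'E'
from station import ctrl
import cv2
d=ctrl.get_image("side"); cv2.imwrite("pics/s2.png",cv2.resize(d["img"][130:280,230:400,::-1],None,fx=4,fy=4,interpolation=cv2.INTER_CUBIC))
E
```

```text
pos [0.4659 0.1143 0.1107] yaw -1.11 t 3.9 open 0.0224 F [-0.3 -0.4  0. ] tilt [ 0.0008 -0.0002] q [ 0.09 -0.2   2.06 -0.    1.28  1.2 ]
 travel [-0.0004 -0.0008 -0.0645]
```

View pics/s2.png

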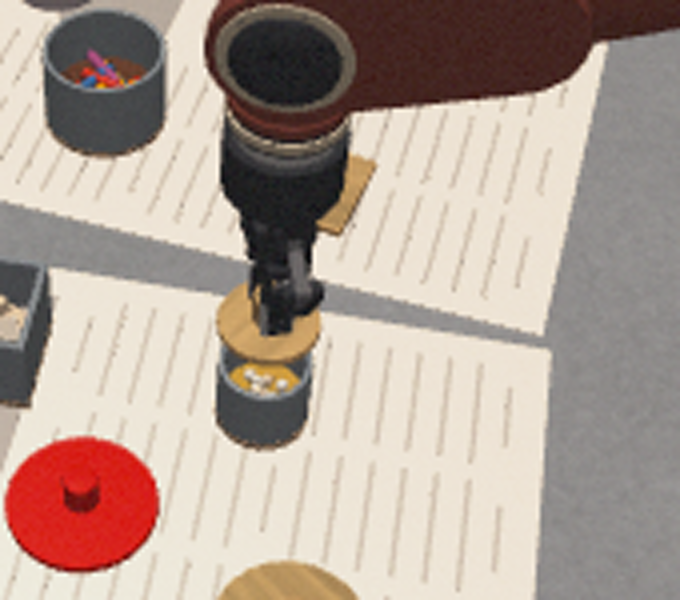

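The lid (217–321 wide at crop y≈320) is held level above the small pot (216–312). I'll compare it with its predicted outline before lowering.

Run:
```python
from h import *
for z in (.0986,.1066):
    p=(proj("side",outline((.07,),z,.4659,.1143,0))-[230,130]+.5)*4
    print(z,p.min(0).round(),p.max(0).round())
p=(proj("side",outline((.066,),.06,.4657,.1138,0))-[230,130]+.5)*4; print(p.min(0).round(),p.max(0).round())
# sensitivity
a=proj("side",[[.466,.114,.1]])[0]
for d in([.01,0,0],[0,.01,0]): print((proj("side",[np.array([.466,.114,.1])+d])[0]-a)*4)
```

```text
0.0986 [216. 287.] [321. 369.]
0.1066 [217. 279.] [322. 362.]
[218. 324.] [314. 401.]
[-14.57237937  -3.15753398]
[-3.34797756 11.38067975]
```

Call:
step_arm:
  targets:
    - {"travel": [0,0,-0.02],"angular": [0,0,0],"gripper": 0}
    - {"travel": [0,0,-0.04],"angular": [0,0,0],"gripper": 0}
    - {"travel": [0,0,-0.052],"angular": [0,0,0],"gripper": 0}
    - {"travel": [0,0,-0.059],"angular": [0,0,0],"gripper": 0}
    - {"travel": [0,0,-0.062],"angular": [0,0,0],"gripper": 0}
    - {"travel": [0,0,-0.0645],"angular": [0,0,0],"gripper": 0}
    - {"travel": [0,0,-0.0655],"angular": [0,0,0],"gripper": 0}
    - {"travel": [0,0,-0.0655],"angular": [0,0,0],"gripper": 0}

```text
t: 4.7
tool_pos: [0.4659, 0.115, 0.0724]
tool_rot: [-3.058, -0.719, 0.001]
contact_force: [-5.4, -0.3, 8.4]
opening: 0.0226
grip_force: 40.2
```

Call:
step_arm:
  targets:
    - {"travel": [0,0,0.001],"angular": [0,0,0],"gripper": 0.4}
    - {"travel": [0,0,0.001],"angular": [0,0,0],"gripper": 0.7}
    - {"travel": [0,0,0.001],"angular": [0,0,0],"gripper": 0.7}
    - {"travel": [0,0,0.05],"angular": [0,0,0],"gripper": 0.7}
    - {"travel": [0,0,0.11],"angular": [0,0,0],"gripper": 0.7}
    - {"travel": [-0.02,0.07,0.12],"angular": [0,0,0],"gripper": 0.7}
    - {"travel": [-0.045,0.14,0.12],"angular": [0,0,0],"gripper": 0.7}
    - {"travel": [-0.07,0.21,0.11],"angular": [0,0,0],"gripper": 0.7}
    - {"travel": [-0.097,0.288,0.08],"angular": [0,0,0],"gripper": 0.7}
    - {"travel": [-0.097,0.288,0.08],"angular": [0,0,0],"gripper": 0.7}

```text
t: 5.7
tool_pos: [0.4043, 0.2908, 0.1166]
tool_rot: [-3.056, -0.728, 0.006]
contact_force: [-0.8, -0.1, -1.5]
opening: 0.0598
grip_force: 0.0
```

```bash
python3 go.py .4077 .2878 .0225
```

```text
pos [0.4043 0.2908 0.1166] yaw -1.103 t 5.7 open 0.0598 F [-0.8 -0.1 -1.5] tilt [-0.0038 -0.0002] q [ 0.47 -0.15  2.01  0.    1.29  1.58]
 travel [ 0.0057 -0.005  -0.1569]
```

Call:
step_arm:
  targets:
    - {"travel": [0,0,-0.03],"angular": [0,0,0],"gripper": 0.7}
    - {"travel": [0,0,-0.07],"angular": [0,0,0],"gripper": 0.7}
    - {"travel": [0,0,-0.07],"angular": [0,0,0],"gripper": 0.7}

```text
t: 6.0
tool_pos: [0.4052, 0.2861, 0.0734]
tool_rot: [3.056, 0.718, -0.011]
contact_force: [0.4, 0.5, 0.4]
opening: 0.0595
grip_force: 0.0
```

```bash
python3 go.py .4077 .2878 .0225
```

```text
pos [0.4052 0.2861 0.0734] yaw -1.109 t 6.0 open 0.0595 F [0.4 0.5 0.4] tilt [-0.0061 -0.0034] q [ 0.46 -0.1   2.04 -0.    1.21  1.57]
 travel [ 0.0042  0.0028 -0.0848]
```

Call:
step_arm:
  targets:
    - {"travel": [0.002,0.002,-0.04],"angular": [0,0,0],"gripper": 0.7}
    - {"travel": [0.002,0.002,-0.07],"angular": [0,0,0],"gripper": 0.7}
    - {"travel": [0.002,0.002,-0.084],"angular": [0,0,0],"gripper": 0.7}
    - {"travel": [0.002,0.002,-0.084],"angular": [0,0,0],"gripper": 0.7}
    - {"travel": [0.002,0.002,-0.084],"angular": [0,0,0],"gripper": 0.7}
    - {"travel": [0.002,0.002,-0.084],"angular": [0,0,0],"gripper": 0.2}
    - {"travel": [0.002,0.002,-0.084],"angular": [0,0,0],"gripper": 0}
    - {"travel": [0.002,0.002,-0.084],"angular": [0,0,0],"gripper": 0}
    - {"travel": [0.002,0.002,-0.084],"angular": [0,0,0],"gripper": 0}
    - {"travel": [0.002,0.002,-0.084],"angular": [0,0,0],"gripper": 0}

```text
t: 7.0
tool_pos: [0.4095, 0.2893, 0.0275]
tool_rot: [-3.058, -0.719, -0.003]
contact_force: [-1.2, -0.7, 5.8]
opening: 0.0223
grip_force: 39.4
```

```bash
python3 go.py .6577 -.1433 .160
```

```text
pos [0.4095 0.2893 0.0275] yaw -1.109 t 7.0 open 0.0223 F [-1.2 -0.7  5.8] tilt [0.0016 0.0007] q [ 0.47 -0.02  2.05 -0.    1.11  1.58]
 travel [ 0.4137 -0.721   0.2208]
```

Call:
step_arm:
  targets:
    - {"travel": [0,0,0.03],"angular": [0,0,0],"gripper": 0}
    - {"travel": [0,0,0.09],"angular": [0,0,0],"gripper": 0}
    - {"travel": [0.01,-0.02,0.16],"angular": [0,0,0],"gripper": 0}
    - {"travel": [0.04,-0.07,0.21],"angular": [0,0,0],"gripper": 0}
    - {"travel": [0.075,-0.13,0.22],"angular": [0,0,0],"gripper": 0}
    - {"travel": [0.11,-0.19,0.22],"angular": [0,0,0],"gripper": 0}
    - {"travel": [0.145,-0.25,0.22],"angular": [0,0,0],"gripper": 0}
    - {"travel": [0.18,-0.31,0.22],"angular": [0,0,0],"gripper": 0}
    - {"travel": [0.215,-0.37,0.22],"angular": [0,0,0],"gripper": 0}
    - {"travel": [0.25,-0.43,0.22],"angular": [0,0,0],"gripper": 0}

```text
t: 8.0
tool_pos: [0.5589, 0.0293, 0.1578]
tool_rot: [-3.058, -0.719, 0.001]
contact_force: [-0.0, -0.4, -0.9]
opening: 0.0223
grip_force: 39.3
```

Call:
step_arm:
  targets:
    - {"travel": [0.035,-0.06,0],"angular": [0,0,0],"gripper": 0}
    - {"travel": [0.07,-0.12,0],"angular": [0,0,0],"gripper": 0}
    - {"travel": [0.105,-0.18,0],"angular": [0,0,0],"gripper": 0}
    - {"travel": [0.135,-0.23,0],"angular": [0,0,0],"gripper": 0}
    - {"travel": [0.155,-0.27,-0.01],"angular": [0,0,0],"gripper": 0}
    - {"travel": [0.163,-0.288,-0.03],"angular": [0,0,0],"gripper": 0}
    - {"travel": [0.163,-0.288,-0.05],"angular": [0,0,0],"gripper": 0}
    - {"travel": [0.163,-0.288,-0.05],"angular": [0,0,0],"gripper": 0}
    - {"travel": [0.163,-0.288,-0.05],"angular": [0,0,0],"gripper": 0}

```text
t: 8.9
tool_pos: [0.6553, -0.1402, 0.127]
tool_rot: [-3.056, -0.721, 0.003]
contact_force: [0.6, -0.1, -0.3]
opening: 0.0221
grip_force: 39.4
```

```bash
python3 go.py .6577 -.1433 .0925;  cat > chk.py <<'E'
# overlay of a held lid (predicted from tool pose) and its pot, side view
import sys
from h import *
from go import st
from station import ctrl
lid,pot,g,yawlid,name,x,y,w,hh=sys.argv[1],sys.argv[2],float(sys.argv[3]),float(sys.argv[4]),sys.argv[5],*map(int,sys.argv[6:10])
d=ctrl.get_image("side"); o,M,a=st(); T=o["tool_pos"]; f=4
im=cv2.resize(d["img"][y:y+hh,x:x+w,::-1],None,fx=f,fy=f,interpolation=cv2.INTER_CUBIC)
res=np.load("res.npy",allow_pickle=True).item()
def dr(P,c): cv2.polylines(im,[np.round((proj("side",P)-[x,y]+.5)*f).astype(np.int32)],True,c,1)
for z in(.010,.018): dr(outline(OBJ[lid][0],T[2]-g+z,T[0],T[1],yawlid),(255,0,255))
dr(outline(OBJ[pot][0],OBJ[pot][2],*res[pot]),(0,255,255))
cv2.imwrite(f"pics/{name}.png",im)
E
python3 chk.py lid_big pot_big .0275 0 s3 190 60 170 150
```

```text
pos [ 0.6553 -0.1402  0.127 ] yaw -1.108 t 8.9 open 0.0221 F [ 0.6 -0.1 -0.3] tilt [-0.0025  0.0012] q [-0.32  0.24  1.59  0.    1.32  0.79]
 travel [ 0.004  -0.0051 -0.0575]
```

View pics/s3.png

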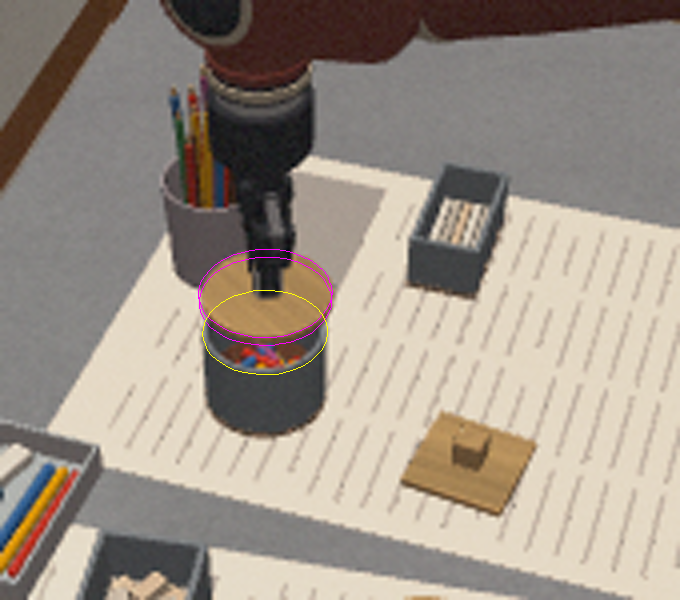

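Call:
step_arm:
  targets:
    - {"travel": [0.002,-0.002,-0.01],"angular": [0,0,0],"gripper": 0}
    - {"travel": [0.002,-0.002,-0.02],"angular": [0,0,0],"gripper": 0}
    - {"travel": [0.002,-0.002,-0.02],"angular": [0,0,0],"gripper": 0}
    - {"travel": [0.002,-0.002,-0.02],"angular": [0,0,0],"gripper": 0}

```text
t: 9.35
tool_pos: [0.6574, -0.1429, 0.1161]
tool_rot: [-3.058, -0.719, 0.001]
contact_force: [-0.1, -0.2, -1.3]
opening: 0.0222
grip_force: 39.4
```

```bash
python3 go.py .6577 -.1433 .0925
```

```text
pos [ 0.6574 -0.1429  0.1161] yaw -1.109 t 9.3 open 0.0222 F [-0.1 -0.2 -1.3] tilt [-0.0006  0.0002] q [-0.32  0.25  1.59  0.    1.3   0.78]
 travel [ 0.0004 -0.0007 -0.0393]
```

Call:
step_arm:
  targets:
    - {"travel": [0,0,-0.012],"angular": [0,0,0],"gripper": 0}
    - {"travel": [0,0,-0.024],"angular": [0,0,0],"gripper": 0}
    - {"travel": [0,0,-0.032],"angular": [0,0,0],"gripper": 0}
    - {"travel": [0,0,-0.036],"angular": [0,0,0],"gripper": 0}
    - {"travel": [0,0,-0.039],"angular": [0,0,0],"gripper": 0}
    - {"travel": [0,0,-0.041],"angular": [0,0,0],"gripper": 0}
    - {"travel": [0,0,-0.041],"angular": [0,0,0],"gripper": 0}

```text
t: 10.05
tool_pos: [0.6578, -0.1432, 0.0926]
tool_rot: [3.058, 0.719, 0.0]
contact_force: [-2.8, -0.3, 2.7]
opening: 0.0227
grip_force: 39.6
```

Call:
step_arm:
  targets:
    - {"travel": [0,0,0.001],"angular": [0,0,0],"gripper": 0.4}
    - {"travel": [0,0,0.001],"angular": [0,0,0],"gripper": 0.7}
    - {"travel": [0,0,0.001],"angular": [0,0,0],"gripper": 0.7}
    - {"travel": [0,0,0.04],"angular": [0,0,0],"gripper": 0.7}
    - {"travel": [-0.01,0,0.09],"angular": [0,0,0],"gripper": 0.7}
    - {"travel": [-0.07,0.02,0.1],"angular": [0,0,-0.15],"gripper": 0.7}
    - {"travel": [-0.14,0.035,0.1],"angular": [0,0,-0.3],"gripper": 0.7}
    - {"travel": [-0.21,0.05,0.09],"angular": [0,0,-0.45],"gripper": 0.7}
    - {"travel": [-0.27,0.065,0.06],"angular": [0,0,-0.6],"gripper": 0.7}
    - {"travel": [-0.3,0.071,0.03],"angular": [0,0,-0.75],"gripper": 0.7}

```text
t: 11.05
tool_pos: [0.4756, -0.0998, 0.1093]
tool_rot: [3.135, -0.207, 0.001]
contact_force: [0.4, -0.4, -0.2]
opening: 0.0601
grip_force: 0.0
```

Call:
step_arm:
  targets:
    - {"travel": [0,0,0],"angular": [0,0,-0.05],"gripper": 0.7}
    - {"travel": [0,0,0],"angular": [0,0,-0.05],"gripper": 0.7}
    - {"travel": [0,0,0],"angular": [0,0,-0.05],"gripper": 0.7}
    - {"travel": [0,0,0],"angular": [0,0,-0.05],"gripper": 0.7}

```text
t: 11.45
tool_pos: [0.4786, -0.1009, 0.1106]
tool_rot: [3.13, -0.26, 0.002]
contact_force: [0.1, 0.7, 0.5]
opening: 0.0598
grip_force: 0.0
```

```bash
python3 go.py .4777 -.1008 .0225 -.1695-np.pi/2
```

```text
pos [ 0.4786 -0.1009  0.1106] yaw -1.737 t 11.4 open 0.0598 F [0.1 0.7 0.5] tilt [ 0.0014 -0.0005] q [-0.36 -0.17  2.04  0.    1.28  1.38]
 dyaw -0.004 frac -0.0045
 travel [-1.400e-03  1.000e-04 -1.468e-01]
```

Call:
step_arm:
  targets:
    - {"travel": [-0.001,0,-0.05],"angular": [0,0,0],"gripper": 0.7}
    - {"travel": [-0.001,0,-0.1],"angular": [0,0,0],"gripper": 0.7}
    - {"travel": [-0.001,0,-0.135],"angular": [0,0,0],"gripper": 0.7}
    - {"travel": [-0.001,0,-0.147],"angular": [0,0,0],"gripper": 0.7}
    - {"travel": [-0.001,0,-0.147],"angular": [0,0,0],"gripper": 0.7}
    - {"travel": [-0.001,0,-0.147],"angular": [0,0,0],"gripper": 0.2}
    - {"travel": [-0.001,0,-0.147],"angular": [0,0,0],"gripper": 0}
    - {"travel": [-0.001,0,-0.147],"angular": [0,0,0],"gripper": 0}
    - {"travel": [-0.001,0,-0.147],"angular": [0,0,0],"gripper": 0}
    - {"travel": [-0.001,0,-0.147],"angular": [0,0,0],"gripper": 0}

```text
t: 12.45
tool_pos: [0.4785, -0.101, 0.0233]
tool_rot: [3.13, -0.261, 0.005]
contact_force: [-0.1, 0.9, 6.0]
opening: 0.0229
grip_force: 40.7
```

```bash
python3 go.py .6694 .1218 .160 .085-np.pi/2
```

```text
pos [ 0.4785 -0.101   0.0233] yaw -1.737 t 12.4 open 0.0229 F [-0.1  0.9  6. ] tilt [ 0.0031 -0.0012] q [-0.36 -0.04  2.08  0.    1.1   1.38]
 dyaw 0.251 frac 0.3202
 travel [0.3181 0.3714 0.2278]
```

Call:
step_arm:
  targets:
    - {"travel": [0,0,0.03],"angular": [0,0,0],"gripper": 0}
    - {"travel": [0,0,0.09],"angular": [0,0,0],"gripper": 0}
    - {"travel": [0,0,0.16],"angular": [0,0,0.05],"gripper": 0}
    - {"travel": [0.03,0.035,0.21],"angular": [0,0,0.1],"gripper": 0}
    - {"travel": [0.08,0.09,0.225],"angular": [0,0,0.15],"gripper": 0}
    - {"travel": [0.13,0.15,0.225],"angular": [0,0,0.2],"gripper": 0}
    - {"travel": [0.18,0.21,0.225],"angular": [0,0,0.25],"gripper": 0}
    - {"travel": [0.23,0.27,0.225],"angular": [0,0,0.3],"gripper": 0}
    - {"travel": [0.28,0.325,0.225],"angular": [0,0,0.32],"gripper": 0}
    - {"travel": [0.31,0.36,0.21],"angular": [0,0,0.32],"gripper": 0}

```text
t: 13.45
tool_pos: [0.6652, 0.1181, 0.1487]
tool_rot: [-3.138, -0.136, -0.005]
contact_force: [0.7, 0.0, -0.3]
opening: 0.0233
grip_force: 40.0
```

Call:
step_arm:
  targets:
    - {"travel": [0.008,0.011,-0.02],"angular": [0,0,0],"gripper": 0}
    - {"travel": [0.008,0.011,-0.04],"angular": [0,0,0],"gripper": 0}
    - {"travel": [0.008,0.011,-0.04],"angular": [0,0,0],"gripper": 0}
    - {"travel": [0.008,0.011,-0.04],"angular": [0,0,0],"gripper": 0}
    - {"travel": [0.008,0.011,-0.04],"angular": [0,0,0],"gripper": 0}

```text
t: 13.95
tool_pos: [0.6677, 0.121, 0.1242]
tool_rot: [3.139, 0.131, 0.001]
contact_force: [1.2, 0.3, -1.0]
opening: 0.0229
grip_force: 40.0
```

```bash
python3 go.py .6694 .1218 .0833 .085-np.pi/2; python3 chk.py lid_sq pot_sq .0233 .085 s4 180 130 170 150
```

```text
pos [0.6677 0.121  0.1242] yaw -1.487 t 13.9 open 0.0229 F [ 1.2  0.3 -1. ] tilt [ 0.0007 -0.0001] q [ 0.07  0.26  1.57 -0.    1.31  1.56]
 dyaw 0.001 frac 0.0019
 travel [ 0.0028  0.0013 -0.0682]
```

View pics/s4.png

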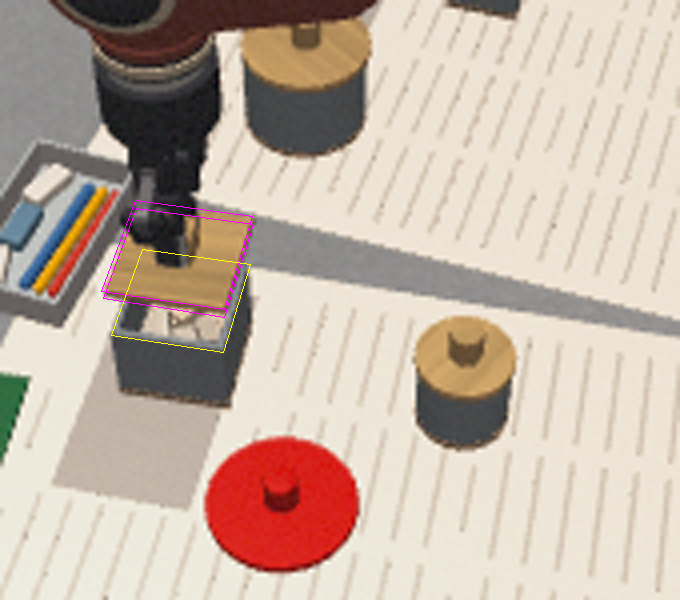

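The big lid (305,55) and small lid (465,360) sit flat on their pots. The square lid matches its predicted outline above the square pot, so I'll lower it.

Call:
step_arm:
  targets:
    - {"travel": [0.002,0.001,-0.02],"angular": [0,0,0],"gripper": 0}
    - {"travel": [0.002,0.001,-0.035],"angular": [0,0,0],"gripper": 0}
    - {"travel": [0.002,0.001,-0.05],"angular": [0,0,0],"gripper": 0}
    - {"travel": [0.002,0.001,-0.058],"angular": [0,0,0],"gripper": 0}
    - {"travel": [0.002,0.001,-0.064],"angular": [0,0,0],"gripper": 0}
    - {"travel": [0.002,0.001,-0.067],"angular": [0,0,0],"gripper": 0}
    - {"travel": [0.002,0.001,-0.0695],"angular": [0,0,0],"gripper": 0}
    - {"travel": [0.002,0.001,-0.0695],"angular": [0,0,0],"gripper": 0}

```text
t: 14.8
tool_pos: [0.6696, 0.1228, 0.0834]
tool_rot: [3.139, 0.133, 0.002]
contact_force: [-3.0, 0.8, 4.5]
opening: 0.023
grip_force: 40.7
```

Call:
step_arm:
  targets:
    - {"travel": [0,0,0.001],"angular": [0,0,0],"gripper": 0.4}
    - {"travel": [0,0,0.001],"angular": [0,0,0],"gripper": 0.7}
    - {"travel": [0,0,0.001],"angular": [0,0,0],"gripper": 0.7}
    - {"travel": [0,0,0.05],"angular": [0,0,0],"gripper": 0.7}
    - {"travel": [-0.01,0.02,0.11],"angular": [0,0,-0.05],"gripper": 0.7}
    - {"travel": [-0.04,0.09,0.12],"angular": [0,0,-0.1],"gripper": 0.7}
    - {"travel": [-0.07,0.16,0.12],"angular": [0,0,-0.15],"gripper": 0.7}
    - {"travel": [-0.1,0.23,0.11],"angular": [0,0,-0.19],"gripper": 0.7}
    - {"travel": [-0.13,0.3,0.09],"angular": [0,0,-0.19],"gripper": 0.7}
    - {"travel": [-0.16,0.37,0.06],"angular": [0,0,-0.19],"gripper": 0.7}

```text
t: 15.8
tool_pos: [0.5731, 0.3466, 0.119]
tool_rot: [-3.138, 0.102, -0.005]
contact_force: [-0.7, 0.5, -0.3]
opening: 0.0597
grip_force: 0.0
```

Call:
step_arm:
  targets:
    - {"travel": [-0.01,0.025,-0.01],"angular": [0,0,0],"gripper": 0.7}
    - {"travel": [-0.01,0.025,-0.01],"angular": [0,0,0],"gripper": 0.7}
    - {"travel": [-0.01,0.025,-0.01],"angular": [0,0,0],"gripper": 0.7}
    - {"travel": [-0.01,0.025,-0.01],"angular": [0,0,0],"gripper": 0.7}

```text
t: 16.2
tool_pos: [0.5685, 0.3585, 0.1129]
tool_rot: [-3.14, 0.104, -0.002]
contact_force: [-1.1, -0.5, -0.3]
opening: 0.06
grip_force: 0.0
```

```bash
python3 go.py .5671 .361 .0225 -.064-np.pi/2
```

```text
pos [0.5685 0.3585 0.1129] yaw -1.637 t 16.2 open 0.06 F [-1.1 -0.5 -0.3] tilt [0.0016 0.0002] q [ 0.45  0.25  1.59 -0.    1.29  2.09]
 dyaw 0.002 frac 0.0027
 travel [-0.0023  0.0041 -0.1506]
```

Call:
step_arm:
  targets:
    - {"travel": [-0.002,0.003,-0.05],"angular": [0,0,0],"gripper": 0.7}
    - {"travel": [-0.002,0.003,-0.1],"angular": [0,0,0],"gripper": 0.7}
    - {"travel": [-0.002,0.003,-0.135],"angular": [0,0,0],"gripper": 0.7}
    - {"travel": [-0.002,0.003,-0.149],"angular": [0,0,0],"gripper": 0.7}
    - {"travel": [-0.002,0.003,-0.149],"angular": [0,0,0],"gripper": 0.7}
    - {"travel": [-0.002,0.003,-0.149],"angular": [0,0,0],"gripper": 0.2}
    - {"travel": [-0.002,0.003,-0.149],"angular": [0,0,0],"gripper": 0}
    - {"travel": [-0.002,0.003,-0.149],"angular": [0,0,0],"gripper": 0}
    - {"travel": [-0.002,0.003,-0.149],"angular": [0,0,0],"gripper": 0}
    - {"travel": [-0.002,0.003,-0.149],"angular": [0,0,0],"gripper": 0}

```text
t: 17.2
tool_pos: [0.5671, 0.362, 0.0245]
tool_rot: [-3.139, 0.101, -0.004]
contact_force: [-0.5, -1.1, 5.8]
opening: 0.0169
grip_force: 40.3
```

```bash
python3 go.py .5432 -.3645 .160 1.544+np.pi/2
```

```text
pos [0.5671 0.362  0.0245] yaw -1.635 t 17.2 open 0.0169 F [-0.5 -1.1  5.8] tilt [0.0029 0.0011] q [ 0.46  0.36  1.63 -0.    1.15  2.09]
 dyaw -1.533 frac -1.9522
 travel [-0.0399 -1.2109  0.2259]
```

Call:
step_arm:
  targets:
    - {"travel": [0,0,0.03],"angular": [0,0,0],"gripper": 0}
    - {"travel": [0,0,0.09],"angular": [0,0,0],"gripper": 0}
    - {"travel": [0,-0.01,0.16],"angular": [0,0,0],"gripper": 0}
    - {"travel": [0,-0.04,0.22],"angular": [0,0,0.05],"gripper": 0}
    - {"travel": [0,-0.09,0.25],"angular": [0,0,0.15],"gripper": 0}
    - {"travel": [0,-0.15,0.25],"angular": [0,0,0.28],"gripper": 0}
    - {"travel": [0,-0.22,0.25],"angular": [0,0,0.41],"gripper": 0}
    - {"travel": [-0.01,-0.29,0.25],"angular": [0,0,0.54],"gripper": 0}
    - {"travel": [-0.01,-0.36,0.25],"angular": [0,0,0.67],"gripper": 0}
    - {"travel": [-0.02,-0.43,0.25],"angular": [0,0,0.8],"gripper": 0}

```text
t: 18.2
tool_pos: [0.5536, 0.102, 0.1733]
tool_rot: [3.015, 0.881, 0.001]
contact_force: [0.6, -1.0, -0.4]
opening: 0.0172
grip_force: 39.4
```

Call:
step_arm:
  targets:
    - {"travel": [0,-0.07,0],"angular": [0,0,0.13],"gripper": 0}
    - {"travel": [0,-0.14,0],"angular": [0,0,0.26],"gripper": 0}
    - {"travel": [0,-0.21,0],"angular": [0,0,0.39],"gripper": 0}
    - {"travel": [-0.01,-0.28,0],"angular": [0,0,0.52],"gripper": 0}
    - {"travel": [-0.01,-0.35,0],"angular": [0,0,0.65],"gripper": 0}
    - {"travel": [-0.015,-0.42,0],"angular": [0,0,0.78],"gripper": 0}
    - {"travel": [-0.02,-0.49,0],"angular": [0,0,0.9],"gripper": 0}
    - {"travel": [-0.02,-0.56,0],"angular": [0,0,0.97],"gripper": 0}
    - {"travel": [-0.02,-0.62,0],"angular": [0,0,1.0],"gripper": 0}
    - {"travel": [-0.02,-0.67,0],"angular": [0,0,1.0],"gripper": 0}

```text
t: 19.2
tool_pos: [0.5414, -0.3003, 0.1732]
tool_rot: [2.454, 1.961, 0.0]
contact_force: [1.4, -0.0, 0.5]
opening: 0.0172
grip_force: 39.4
```

Call:
step_arm:
  targets:
    - {"travel": [0,-0.06,-0.03],"angular": [0,0,0.1],"gripper": 0}
    - {"travel": [0,-0.1,-0.07],"angular": [0,0,0.2],"gripper": 0}
    - {"travel": [0,-0.111,-0.11],"angular": [0,0,0.245],"gripper": 0}
    - {"travel": [0,-0.111,-0.12],"angular": [0,0,0.245],"gripper": 0}
    - {"travel": [0,-0.111,-0.12],"angular": [0,0,0.245],"gripper": 0}
    - {"travel": [0,-0.111,-0.12],"angular": [0,0,0.245],"gripper": 0}
    - {"travel": [0,-0.111,-0.12],"angular": [0,0,0.245],"gripper": 0}

```text
t: 19.9
tool_pos: [0.5429, -0.365, 0.1027]
tool_rot: [2.251, 2.188, 0.001]
contact_force: [-0.0, 0.5, -0.4]
opening: 0.0175
grip_force: 39.4
```

```bash
python3 go.py .5432 -.3645 .0695 1.544+np.pi/2; python3 chk.py lid_ob pot_ob .0245 1.544 s5 240 60 170 150
```

```text
pos [ 0.5429 -0.365   0.1027] yaw -0.028 t 19.9 open 0.0175 F [-0.   0.5 -0.4] tilt [ 0.0023 -0.0019] q [-0.71  0.22  1.65  0.    1.27 -0.68]
 dyaw 0.002 frac 0.002
 travel [ 0.0004  0.0009 -0.0553]
```

View pics/s5.png

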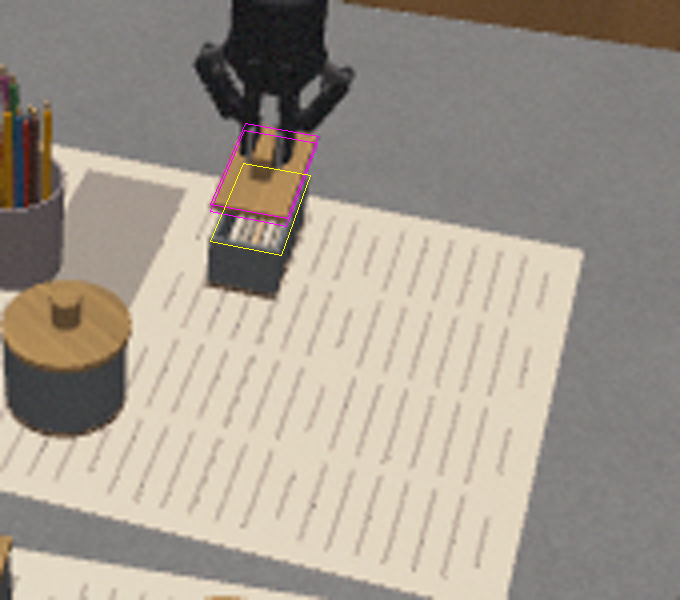

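The oblong lid fits its predicted outline (210–318, 125–222) above the oblong pot, so I'll lower it.

Call:
step_arm:
  targets:
    - {"travel": [0,0,-0.02],"angular": [0,0,0],"gripper": 0}
    - {"travel": [0,0,-0.035],"angular": [0,0,0],"gripper": 0}
    - {"travel": [0,0,-0.044],"angular": [0,0,0],"gripper": 0}
    - {"travel": [0,0,-0.05],"angular": [0,0,0],"gripper": 0}
    - {"travel": [0,0,-0.053],"angular": [0,0,0],"gripper": 0}
    - {"travel": [0,0,-0.0555],"angular": [0,0,0],"gripper": 0}
    - {"travel": [0,0,-0.0565],"angular": [0,0,0],"gripper": 0}
    - {"travel": [0,0,-0.0565],"angular": [0,0,0],"gripper": 0}

```text
t: 20.75
tool_pos: [0.5415, -0.3646, 0.0694]
tool_rot: [-2.251, -2.187, 0.0]
contact_force: [-7.6, 6.8, 14.8]
opening: 0.0171
grip_force: 41.5
```

Call:
step_arm:
  targets:
    - {"travel": [0,0,0.002],"angular": [0,0,0],"gripper": 0.4}
    - {"travel": [0,0,0.002],"angular": [0,0,0],"gripper": 0.7}
    - {"travel": [0,0,0.002],"angular": [0,0,0],"gripper": 0.7}
    - {"travel": [0,0,0.03],"angular": [0,0,0],"gripper": 0.7}
    - {"travel": [0,0,0.08],"angular": [0,0,0],"gripper": 0.7}
    - {"travel": [0,0,0.14],"angular": [0,0,0],"gripper": 0.7}
    - {"travel": [-0.05,-0.05,0.2],"angular": [0,0,0],"gripper": 0.7}
    - {"travel": [-0.1,-0.1,0.25],"angular": [0,0,0],"gripper": 0.7}
    - {"travel": [-0.15,-0.15,0.27],"angular": [0,0,0],"gripper": 0.7}
    - {"travel": [-0.2,-0.2,0.27],"angular": [0,0,0],"gripper": 0.7}

```text
t: 21.75
tool_pos: [0.4217, -0.4878, 0.2345]
tool_rot: [2.247, 2.184, -0.003]
contact_force: [0.1, 0.2, 0.1]
opening: 0.0601
grip_force: 0.0
```

Call:
step_arm:
  targets:
    - {"travel": [-0.05,-0.05,0],"angular": [0,0,0],"gripper": 0.7}
    - {"travel": [-0.1,-0.1,0],"angular": [0,0,0],"gripper": 0.7}
    - {"travel": [-0.15,-0.15,0],"angular": [0,0,0],"gripper": 0.7}
    - {"travel": [-0.15,-0.15,0],"angular": [0,0,0],"gripper": 0.7}
    - {"travel": [-0.15,-0.15,0],"angular": [0,0,0],"gripper": 0.7}

```text
t: 22.25
tool_pos: [0.3312, -0.5757, 0.2294]
tool_rot: [2.255, 2.186, 0.0]
contact_force: [0.0, -0.6, -0.7]
opening: 0.0597
grip_force: 0.0
```

Run:
```python
from h import *
from station import ctrl
res=np.load("res.npy",allow_pickle=True).item()
out=[]
for n,(x,y,w,h) in (("side",(190,90,200,160)),("top",(150,130,290,150))):
    d=ctrl.get_image(n); f=800/w if n=="top" else 3.5
    im=cv2.resize(d["img"][y:y+h,x:x+w,::-1],None,fx=f,fy=f,interpolation=cv2.INTER_CUBIC)
    for k in("big","small","sq","ob"):
        z=OBJ["pot_"+k][2]+.008; s=OBJ["lid_"+k][0]
        cv2.polylines(im,[np.round((proj(n,outline(s,z,*res["pot_"+k]))-[x,y]+.5)*f).astype(np.int32)],True,(255,0,255),1)
    cv2.imwrite(f"pics/end_{n}.png",im)
```

```text
(no output)
```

View pics/end_side.png

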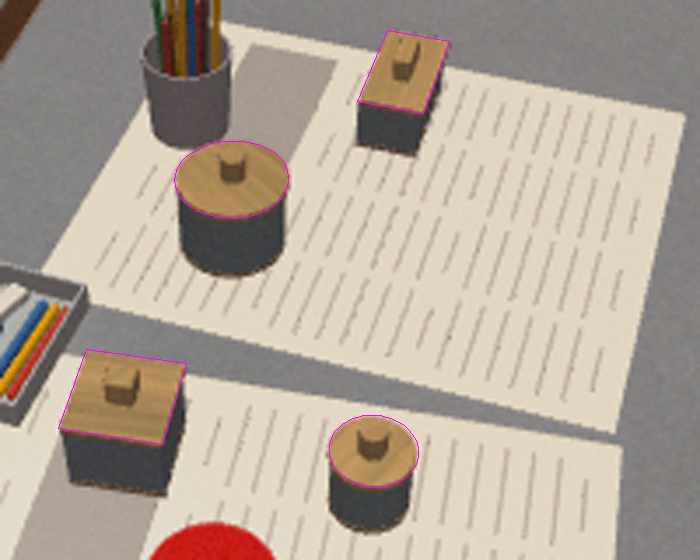

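View pics/end_top.png

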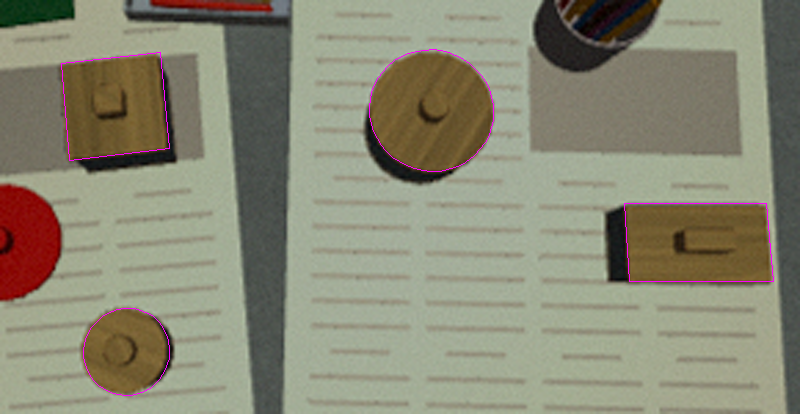

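In both views all four lids lie exactly on the outlines predicted for seated lids, level and at the right height. The pots, tray and pencil pot have not moved, so I'll hand the job in.

```bash
python3 -c "
from station import ctrl
print(ctrl.finish_job())"
```

```text
the job is handed in; nothing more can be done
None
```

All four lids are on their own pots, and the final side and top pictures show them level and fully home with the pots, pencil pot and tray where they began; I handed the job in at about 22 s, and the station gave no verdict back.

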